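# Fit the sample carousel on the loader's flatted shaft and turn it to the reader

## Robot

A 7-joint arm with a two-finger parallel gripper is mounted at the origin on the work surface. World frame = base frame: x ahead of the robot, y to its left, z up, the work surface at z = 0. Lengths are in mm, angles in degrees, forces in N, time in s.
With the tool pointing down it reaches from about 350 to 900 mm from the base axis. Payload 7.2 kg.
Tool frame: the origin (TCP) lies at the very end of the fingers, on their centre line; the grasp point (between the pads) lies behind it (r.tcp_to_grasp is the z of the grasp point in the tool frame, in mm); z points along the fingers, y is the line along which they close (so a half turn about z gives the same grasp; the last joint's range is limited). The gripper opens to 85 mm and grips with 20 to 120 N. Pads are 22 mm wide; open, the fingers measure 114 mm over their backs; the gripper's body (76 mm by 85 mm) begins 54 mm behind the grasp point. The pads swing forward as they close: fully open they stand 13 mm farther back than shut.
Start: joints at [67.54, 23.554, -0.728, 91.456, 0.321, 64.991, -4.71], TCP at [198.845, -592.528, 231.297] pointing down, gripper open.
Joint ranges: [-169.25, 169.25], [-16.82, 113.86], [-84.01, 82.57], [7.8, 145.47], [-59.2, 239.2], [7.22, 106.19], [-163.78, 163.78]. Speed limits (degrees/s): [136.94, 136.94, 172.46, 172.46, 180, 180, 180].

## Interface

Orientations are given as [roll, pitch, yaw] about the fixed x, y, z axes, in that order (R = Rz(yaw) Ry(pitch) Rx(roll)).
In Python, from station import r gives the robot as it stands.
- The arm moves only by the shell command python3 -m pendant 'ROWS' [FORCE]. ROWS is a JSON object whose one key "motion" holds a list of rows, each a list of 5 numbers: the shift along the tool's x, y, z in units of 50 mm (1.0 is 50 mm), then the turn about the tool's z in units of 6 degrees (1.0 is 6 degrees), then the finger opening in mm, from 0 to 85.4. In form: {"motion": [[x, y, z, yaw, gripper], ...]}. A call has 1 to 8 rows; each row shifts and turns the commanded pose from where the row before left it, along the tool's axes as they then stand; what a row does not reach is not made up. A row lasts 1/8 s, in which the tool goes at most 62.5 mm and 10.7 degrees, less where a joint would pass 70% of its speed; a pose out of reach is approached as far as the arm can. A call is refused whole if a number of a shift passes 1 or a number of a turn 1, either way. A call with a gripper value outside its range is refused whole. The fingers move at their own pace and stop on an object; FORCE is the grip in N (left out, the last holds). Time passes only in rows, so rows that do not move let the fingers close. It gives the time, the measured TCP pose, the force, the opening and the grip force at its end, in the units of the state.
- r.get_state(): the state, without advancing time (a new reading comes with each control period).
- r.snapshot(name): name is "scene" or "top"; returns a dict with "img" (384x512x3 uint8, red, green, blue), "vertical_fov" (degrees; the focal length in pixels is half the picture's height over the tangent of half this angle, whatever the lens; pixels are square), "cx", "cy" (the principal point, pixels), "view" (4x4, takes a point from world to camera coordinates). Camera axes: x right, y down, z forward; pixel columns grow to the right and rows downward; lengths in mm; the calibration is good to about 2 mm. A picture is of the moment at which its call begins. There is no depth.
- r.sign_off(): hands the job in; it is judged then, once.
Trained networks look in the newest picture that a camera, given by its name, has taken for a name from the list of things; names that differ only in an ending like _2 or _b are one class to them, and where a whole thing is asked for, a point or a joint stands for the part that bears it (a point fixed in the world has none). Each returns a list of dicts, best first, with "confidence" (0 to 1); they miss things now and then, are a little off and sometimes report something else, mostly with a low value. They report only what shows in the picture. A call takes as long as a camera call. They do not tell look-alikes from the thing itself.
- r.trace(name, camera): "region" (384x512 bool, what is visible of it) and "rect" ([left, top, right, bottom] in pixels, round what is visible of it).
- r.mark_of(name, camera): "position" ([column, row] in pixels: a listed point, or the origin of a listed thing).
The state is a dict: "time": time; "joint_pos": joint angles; "joint_vel": joint speeds; "joint_efforts": joint torques, N m; "eef_pos": TCP position; "tool_rot": TCP orientation; "force": force on the tool from outside, world axes, zero at the start; "ft_torque": the same for the moment, N m; "opening": opening from 0.0 (shut) to 1.0 (fully open); "gripper_force": force on a finger pad.
Only numpy, scipy, OpenCV 4.12 (cv2) and the standard library are available. Lean on these libraries where they do the work, as an engineer would, in place of code of your own. Each camera call takes 0.05 s, during which the arm holds its last target. There are 200 camera calls.

## Task

Fit the empty sample carousel onto the flatted drive shaft of the blood analyser's loader, turning it on the shaft until the flats match and it drops fully home, flat on the deck. Then turn it clockwise as seen from above, shaft and all, to the stop, where the tab on its rim faces the barcode reader's window, and let go. Leave the other things on the counter where they are.

Things in the scene. Friction and masses are not known exactly. Their poses are not given: they have to be found in the camera images.
- carousel: Loose white plastic sample carousel, 0.18 to 0.35 kg, flat on the counter at the start. Disc 110 mm across, 16 mm thick, with ten dark tube wells (shallow look only), an oblong hub on top and one tab on its rim. Origin: centre of the underside, on the bore axis; z up, x towards the tab.
- carousel_hub (a point): Grip point of the carousel's hub, on the bore axis, 38 mm above the underside. The hub rises from 16 to 54 mm above the underside, 44 mm long (carousel x), 34 mm wide (carousel y): grip it across the 34 mm. Axes are the carousel's.
- bore_lip (a point): Lower edge of the D part of the bore, on the axis, 26 mm above the underside. Bore: round, 21.6 mm across, from underside to 26 mm; D-shaped from 26 to 40 mm, flat 6.3 mm from the axis on the tab (+x) side; round above. At any rotation it goes 26 mm down over the shaft and rests on its top; only with flats matched to about 5 degrees does it drop the last 14 mm.
- carousel_tab (a point): Point on the carousel's rim tab, on carousel +x, 60 mm from the bore axis, 8 mm above the underside. The tab is 12 mm wide, 16 mm high and reaches 64 mm from the axis. Axes are the carousel's.
- loader: Fixed loader: white box 180 mm (its x) by 200 mm (its y, -90 to +110 mm), grey square deck on top, 60 mm above the counter. Origin: under the shaft's axis at counter height; z up. On its +y side stands the barcode reader, a white block 60 mm wide (x), its face 84 mm from the shaft axis, its top 42 mm above the deck.
- shaft_top (a point): Centre of the drive shaft's top end, 40 mm above the deck. Steel shaft, 20 mm diameter, one flat 5.5 mm from its axis over its whole height, 1.2 x 2 mm chamfer at the top. Axes are the loader's: they do not tell how the shaft is turned. Play between bore and shaft: about 5 degrees each way.
- shaft_foot (a point): Shaft axis at deck level, axes as the loader. The upright shaft turns with 0.3 Nm friction and stays where left. At its clockwise stop (seen from above) the flat faces loader +y, the reader; it turns up to 126 degrees counter-clockwise from there. At the start the flat is 35 to 92 degrees counter-clockwise of that stop, not told: find it by sight or feel.
- reader_window (a point): Dark window of the barcode reader, on loader +y, 84 mm from the shaft axis and 10 mm above the deck; axes are the loader's. The carousel's tab, when it faces the window, ends 20 mm short of it.
- reagent_bottle: Bystander, loose: white closed reagent bottle, 56 mm across and 120 mm tall. Origin at the centre of its underside. Leave it where it is.
- kit_box: Bystander, loose: cardboard kit box, 100 x 140 x 60 mm high. Origin at the centre of its underside. Leave it where it is.
- specimen_jar: Bystander, loose: closed clear specimen jar, 48 mm across and 60 mm tall. Origin at the centre of its underside. Leave it where it is.
- timer: Bystander, loose: flat white bench timer, 55 x 75 x 18 mm high. Origin at the centre of its underside. Leave it where it is.
- pen_pot: Bystander, loose: empty grey open pot, 70 mm across the rim and 90 mm tall. Origin at the centre of its underside. Leave it where it is.
There are look-alikes about, which are no part of the job. What is shaped like the carousel but purple or yellow is not meant.

How it is judged (in metres and radians):
On the way, in this order (a step that is already met when the one before it is completed fails the run):
1. the carousel has dropped fully home on the flatted shaft, flat on the deck (z of carousel in the frame of loader between 0.056 and 0.0625 m and horizontal distance between carousel and shaft_top below 0.003 m and angle between carousel's own z axis and vertical below 0.06 rad), for 0.2 s.
2. still seated, it has been turned until its tab faces the reader's window (all of step 1 and y of carousel_tab in the frame of loader above 0.05 m and x of carousel_tab in the frame of loader between -0.011 and 0.011 m), for 0.2 s.
At the end, for the whole second after the job is handed in: The carousel is on the shaft with its underside within 2.5 mm of the deck, its axis within 3 mm of the shaft's, tilted less than 3.4 degrees, the tab point within 11 mm (about 10 degrees) either side of the line to the middle of the reader's window, released and at rest (all of step 2 and linear speed of carousel below 0.01 m/s and angular speed of carousel below 0.1 rad/s); the robot touches nothing.
It fails at once if the reagent bottle is pushed more than 30 mm (distance of reagent_bottle from where it was at the start of the episode above 0.03 m).
It fails at once if the kit box is pushed more than 30 mm (distance of kit_box from where it was at the start of the episode above 0.03 m).
It fails at once if the specimen jar is pushed more than 30 mm (distance of specimen_jar from where it was at the start of the episode above 0.03 m).
It fails at once if the timer is pushed more than 30 mm (distance of timer from where it was at the start of the episode above 0.03 m).
It fails at once if the pen pot is pushed more than 30 mm (distance of pen_pot from where it was at the start of the episode above 0.03 m).
It also fails if it takes over 72 s, if anything falls off the work surface, if the arm or the gripper's body presses on something with over 40 N, if the wrist force passes 120 N, or if a joint passes its speed limit or range.

## Working session

There is one attempt and no reset: what is moved stays moved. The work goes in short steps, Python scripts to look and compute and a shell command to move; the robot and the scene stay as the last step left them, time stands still between calls to the robot, and variables do not carry over. Pictures are saved under pics/ and viewed, at most 10 in all, crops included, and the job is handed in when it is done.

```bash
ls; mkdir -p pics; python3 - <<'E'
from station import r
import cv2
for n in("scene","top"):
    s=r.snapshot(n); cv2.imwrite(f"pics/{n}0.png",cv2.resize(s["img"][:,:,::-1],(800,600)))
    print(n,s["vertical_fov"],s["cx"],s["cy"],s["view"])
    for k in["carousel","carousel_hub","carousel_tab","bore_lip","loader","shaft_top","reader_window","shaft_foot"]:
        print(k,[(x["position"],x["confidence"]) for x in r.mark_of(k,n)])
print(r.get_state(),r.tcp_to_grasp)
E
```

```text
pics
scene 56.243835039042054 256.5807260958497 190.04718557684524 [[-1.23266259e-01  9.92290732e-01 -1.28270326e-02  1.30918801e+02]
 [ 8.18151577e-01  9.43017704e-02 -5.67217043e-01 -3.78193144e+02]
 [-5.61634603e-01 -8.04131799e-02 -8.23468453e-01  1.37023152e+03]
 [ 0.00000000e+00  0.00000000e+00  0.00000000e+00  1.00000000e+00]]
carousel [([362.2, 169.1], 0.79), ([300.3, 229.0], 0.65), ([362.7, 218.3], 0.55)]
carousel_hub [([364.3, 212.3], 0.89), ([362.0, 158.0], 0.77), ([300.5, 224.2], 0.66)]
carousel_tab [([355.6, 153.8], 0.91), ([377.2, 232.8], 0.77), ([282.8, 238.4], 0.56)]
bore_lip [([362.2, 218.1], 0.91), ([297.7, 223.7], 0.89), ([364.3, 163.7], 0.71), ([360.0, 218.2], 0.47)]
loader [([209.1, 208.6], 0.64), ([133.1, 247.3], 0.64)]
shaft_top [([209.2, 187.9], 0.76), ([327.2, 278.3], 0.69)]
reader_window [([235.9, 198.6], 0.59)]
shaft_foot [([206.6, 193.6], 0.6)]
top 50.657519085313 259.2790827563314 193.52954892474543 [[-7.33243964e-03 -9.99888678e-01 -1.29948659e-02 -3.14200593e+01]
 [-9.90492544e-01  9.04752076e-03 -1.37268580e-01  5.63985696e+02]
 [ 1.37370870e-01  1.186
[... 667 characters left out ...]
[67.53824706, 23.55218904, -0.72846712, 91.45216176,  0.32171092,
       64.99159949, -4.70951039]), 'joint_vel': array([-0.11488514,  0.00919509,  0.02288035,  0.02216521,  0.03404076,
       -0.05979959,  0.0194712 ]), 'joint_efforts': array([-2.30557753e-04, -6.00397897e+01,  6.81104343e-01, -2.99736714e+01,
        1.39426149e-02,  1.91875755e-03, -1.65818693e-05]), 'eef_pos': array([ 198.88029618, -592.54515529,  231.34439495]), 'tool_rot': array([ 1.79993890e+02, -1.57431322e-05,  1.85560054e+01]), 'force': array([ 0.7301025 , -0.62765009, -0.14160576]), 'ft_torque': array([-0.01821542,  0.02187056,  0.00812709]), 'gripper_force': 0.0, 'opening': 1.0018044672006297} -18.700000000000003
```

View pics/scene0.png

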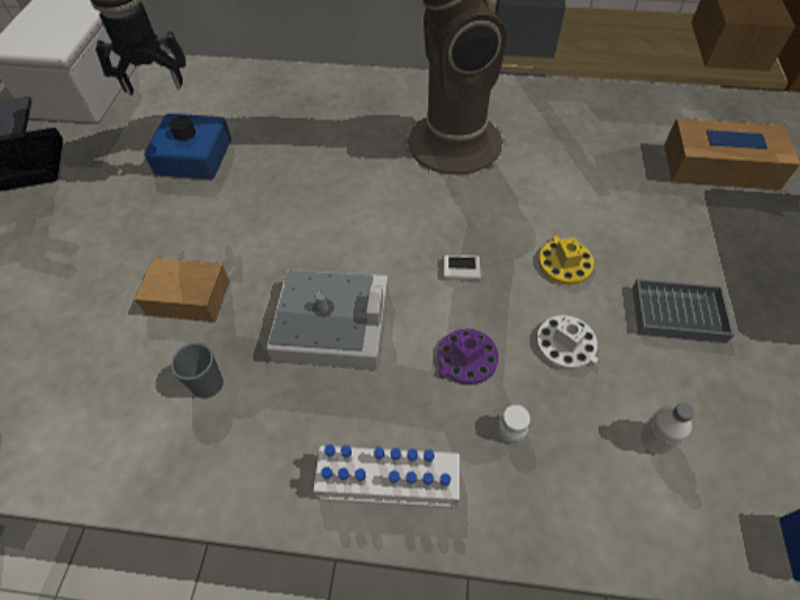

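View pics/top0.png

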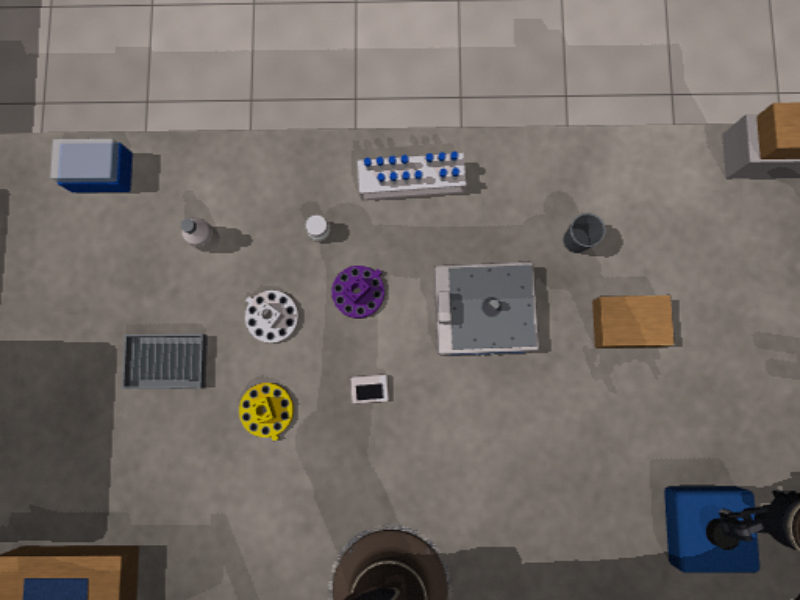

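Candidates: purple at scene (300,229)/top (229,187), yellow at scene (362,169)/top (172,265), and white at scene (363,218)/top (174,202) in native pixels. The white one fits the description. I'll confirm it in a crop, along with the shaft.

```bash
cat > h.py <<'E'
from station import r
import numpy as np, cv2
def cam(s):
    f=s["img"].shape[0]/2/np.tan(np.radians(s["vertical_fov"])/2)
    K=np.array([[f,0,s["cx"]],[0,f,s["cy"]],[0,0,1.]]);return K,np.array(s["view"])
def w(s,p,z):
    K,V=cam(s);d=V[:3,:3].T@np.linalg.inv(K)@[p[0],p[1],1.];o=-V[:3,:3].T@V[:3,3]
    return (o+d*(z-o[2])/d[2])[:2]
def px(s,P):
    K,V=cam(s);q=K@(V[:3,:3]@np.asarray(P,float)+V[:3,3]);return q[:2]/q[2]
E
python3 - <<'E'
from h import *
ims=[]
for n,c in(("scene",(363,216)),("scene",(207,195)),("top",(174,201)),("top",(314,196))):
    s=r.snapshot(n);i=s["img"][:,:,::-1]
    cc=cv2.getRectSubPix(np.ascontiguousarray(i),(64,48),c);ims.append(cv2.resize(cc,(400,300),interpolation=cv2.INTER_CUBIC))
    pts={"scene":{"carousel":(362.7,218.3,0),"carousel_hub":(364.3,212.3,38),"carousel_tab":(377.2,232.8,8),"bore_lip":(362.2,218.1,0),"loader":(209.1,208.6,0),"shaft_top":(209.2,187.9,100),"window":(235.9,198.6,70)},
     "top":{"carousel":(174.1,201.9,0),"hub":(169.8,198.4,38),"tab":(159.6,192.2,8),"loader":(311.1,199.1,0),"shaft_top":(318.2,194.3,100),"window":(287.8,197.5,70)}}[n]
    if c[1] in(216,201):
        for k,v in pts.items(): print(n,k,w(s,v,v[2]).round(1))
        for k in ["carousel","loader"]:
            for t in r.trace(k,n): print(k,t["rect"],t["confidence"],np.argwhere(t["region"]).mean(0)[::-1].round(1))
cv2.imwrite("pics/crop.png",np.vstack([np.hstack(ims[:2]),np.hstack(ims[2:])]))
E
```

```text
scene carousel [534.7 247.1]
scene carousel_hub [537.6 242.8]
scene carousel_tab [582.6 283.5]
scene bore_lip [534.2 245.7]
scene loader [ 553.9 -206.4]
scene shaft_top [ 546.8 -195.2]
scene window [ 554.1 -120.9]
carousel [344.4, 151.6, 379.5, 183.8] 0.84 [361.3 167.6]
carousel [342.0, 202.6, 381.7, 237.9] 0.61 [362.3 219.1]
loader [170.9, 174.1, 248.2, 237.9] 0.73 [210.5 204.4]
top carousel [544.  243.3]
top hub [550.8 248.8]
top tab [575.3 289.7]
top loader [ 549.2 -204.4]
top shaft_top [ 551.2 -214.5]
top window [ 546.2 -124.5]
carousel [155.0, 246.9, 186.2, 280.7] 0.97 [170.3 262.4]
carousel [156.6, 182.1, 189.9, 217.0] 0.72 [173.1 202. ]
carousel [214.0, 169.4, 245.8, 205.9] 0.61 [229.  186.2]
loader [279.0, 166.0, 343.8, 228.7] 0.78 [310.7 197.3]
```

View pics/crop.png

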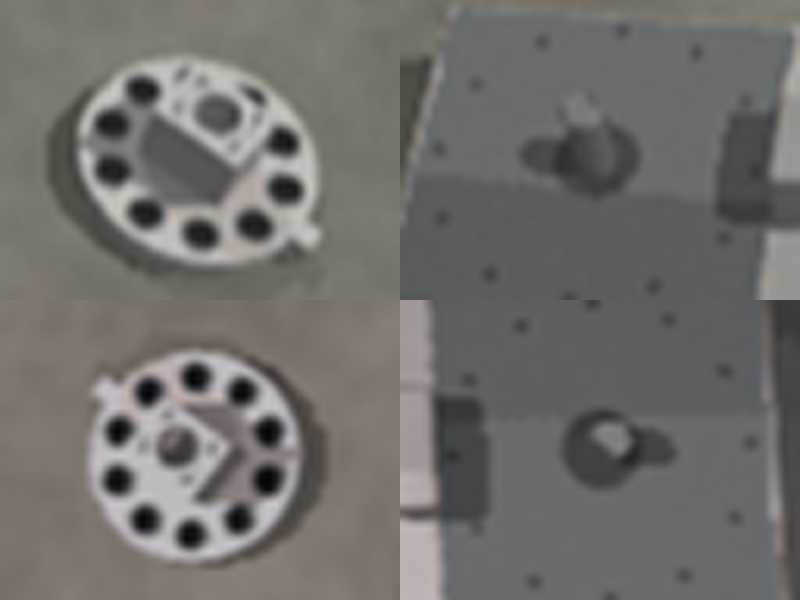

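White carousel confirmed: hub, ten wells, and the tab at scene (380,230)/top (159,191). Next I'll rectify the views to get precise poses and the flat's direction.

```bash
cat >> h.py <<'E'
def rect(s,c,z,half,n):
    src=np.float32([px(s,(c[0]+a*half,c[1]+b*half,z)) for a,b in((1,1),(1,-1),(-1,-1),(-1,1))])
    dst=np.float32([[0,0],[n,0],[n,n],[0,n]])-.5  # up=+x, left=+y
    return cv2.warpPerspective(s["img"],cv2.getPerspectiveTransform(src,dst),(n,n),flags=cv2.INTER_CUBIC)
E
python3 - <<'E'
from h import *
from scipy.optimize import least_squares
rows=[]
for n in("scene","top"):
    s=r.snapshot(n);C=(541,245);N=400;h=75
    R=rect(s,C,16,h,N);g=cv2.GaussianBlur(cv2.cvtColor(R,cv2.COLOR_RGB2GRAY),(5,5),0)
    k,_,st,ce=cv2.connectedComponentsWithStats((g<75).astype(np.uint8))
    P=np.array([[C[0]+h-(c[1]+.5)*2*h/N,C[1]+h-(c[0]+.5)*2*h/N] for c,a in zip(ce[1:],st[1:]) if 300<a[4]<1200])
    f=lambda q:np.hypot(P[:,0]-q[0],P[:,1]-q[1])-q[2]
    q=least_squares(f,[*C,42],loss="soft_l1",f_scale=1).x
    ang=np.degrees(np.arctan2(P[:,1]-q[1],P[:,0]-q[0]))
    print(n,len(P),q.round(1),f(q).round(1),np.sort(ang).round(1),(ang%36).round(1))
    d=rect(s,(549,-205),60,110,N);sh=rect(s,(549,-205),100,25,N)
    rows.append(np.hstack([d,sh]) )
    cv2.imwrite("pics/rect.png",cv2.resize(np.vstack(rows),(800,int(800*len(rows)/2*1)))[:,:,::-1]) if len(rows)<2 else cv2.imwrite("pics/rect.png",cv2.resize(np.vstack(rows),(600,600))[:,:,::-1])
E
```

```text
scene 9 [540.8 242.8  40.8] [ -0.5   0.1  -0.3  25.8   0.3  -0.7   0.8 -11.1   0.2] [-144.8  -81.9  -73.6  -36.7    0.    36.2   72.2  107.8  144.3] [ 0.   0.2 35.3 26.1  0.2 34.4 35.8  0.3 35.2]
top 12 [542.  243.4  40.9] [  0.    0.6   0.2   0.3  -0.3 -33.5   0.1 -21.9   0.    0.1   0.1  16.3] [-158.2 -150.6 -143.7  -72.9  -36.5   -0.6   35.5   71.    72.9  107.8
  143.9  179.4] [35.4 35.5 35.5 35.  35.1  0.9 35.8 29.4  0.3 35.9 35.4 21.8]
```

View pics/rect.png

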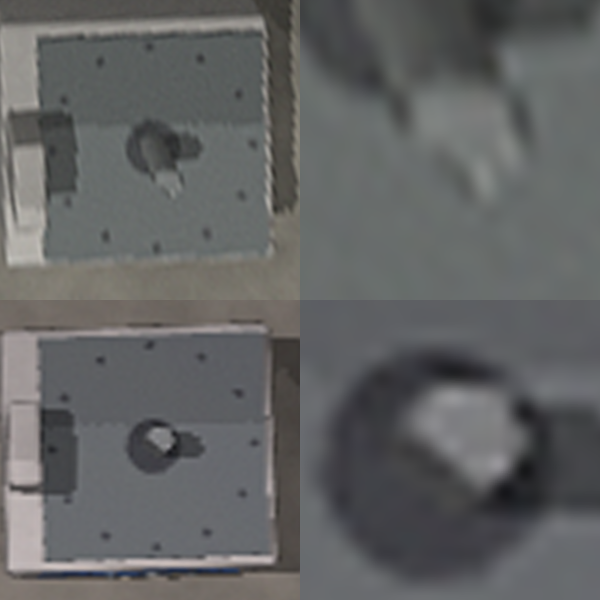

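The carousel is at (541.4, 243.1) with its tab at 54°. The 12-hole ring on the deck puts the shaft at about (551, -207.5) and the loader yaw at about 2.3°. In the rectified top view the flat faces lower-left, so the world bearing is about 139°, or 47° CCW of the stop. First move: rotate +35.4° (tool turn is negative), then translate.

```bash
cat >> h.py <<'E'
def go(t,yaw):
    s=r.get_state();p=np.array(s["eef_pos"]);a=np.array(s["tool_rot"]);y=np.radians(a[2]);d=np.array(t)-p
    print("t",s["time"],"p",p.round(1),"rot",a.round(2),"F",np.round(s["force"],1),"M",np.round(s["ft_torque"],2),"op",round(s["opening"],3),"gf",round(s["gripper_force"],1))
    print("j7",np.round(s["joint_pos"],0))
    print("xyz units",np.round([(d[0]*np.cos(y)+d[1]*np.sin(y))/50,(d[0]*np.sin(y)-d[1]*np.cos(y))/50,-d[2]/50],3),"turn units",round(-((yaw-a[2]+180)%360-180)/6,3))
E
python3 -m pendant '{"motion":[[0,0,0,-0.98,85],[0,0,0,-0.98,85],[0,0,0,-0.98,85],[0,0,0,-0.98,85],[0,0,0,-0.98,85],[0,0,0,-1,85],[0,0,0,0,85]]}' 30
python3 -c "
from h import *
go((541.4,243.1,150),54)"
```

```text
time: 2.28
eef_pos: [198.7, -592.6, 231.3]
tool_rot: [180.0, -0.0, 53.9]
force: [-0.3, 0.3, 0.1]
opening: 0.993
gripper_force: 0.0
t 2.275 p [ 198.7 -592.6  231.3] rot [ 1.80e+02 -1.00e-02  5.39e+01] F [-0.3  0.3  0.1] M [-0.01  0.01 -0.01] op 0.993 gf 0.0
j7 [73. 24. -8. 91.  3. 65. 28.]
xyz units [17.542 -4.309  1.626] turn units -0.016
```

```bash
python3 -m pendant '{"motion":[[0.87,-0.21,0,0,85],[0.87,-0.21,0,0,85],[0.87,-0.21,0,0,85],[0.87,-0.21,0,0,85],[0.87,-0.21,0,0,85],[0.87,-0.21,0,0,85],[0.87,-0.21,0,0,85],[0.87,-0.21,0,0,85]]}'
python3 -m pendant '{"motion":[[0.87,-0.21,0,0,85],[0.87,-0.21,0,0,85],[0.87,-0.21,0,0,85],[0.87,-0.21,0,0,85],[0.87,-0.21,0,0,85],[0.87,-0.21,0,0,85],[0.87,-0.21,0,0,85],[0.87,-0.21,0,0,85]]}'
python3 -m pendant '{"motion":[[0.87,-0.21,0,0,85],[0.87,-0.21,0.3,0,85],[0.87,-0.21,0.6,0,85],[0.87,-0.21,0.3,0,85],[0,0,0,0,85]]}'
python3 -c "
from h import *
go((541.4,243.1,150),54)"
```

```text
time: 3.28
eef_pos: [336.2, -260.4, 231.6]
tool_rot: [179.9, 0.0, 53.8]
force: [-0.1, 0.4, 0.4]
opening: 0.993
gripper_force: 0.0
time: 4.28
eef_pos: [473.1, 70.3, 231.5]
tool_rot: [180.0, -0.0, 53.8]
force: [0.9, 0.2, -0.0]
opening: 0.996
gripper_force: 0.0
time: 4.9
eef_pos: [540.2, 238.2, 169.6]
tool_rot: [-179.8, 0.0, 54.1]
force: [-0.8, 0.1, 0.7]
opening: 0.992
gripper_force: 0.0
t 4.9 p [540.2 238.2 169.6] rot [-1.7982e+02  1.0000e-02  5.4060e+01] F [-0.8  0.1  0.7] M [0.01 0.03 0.01] op 0.992 gf 0.0
j7 [ -0.  29. -38.  98.  20.  60. -81.]
xyz units [ 0.094 -0.039  0.391] turn units 0.01
```

```bash
python3 -m pendant '{"motion":[[0.094,-0.039,0.5,0,85],[0,0,0.7,0,85],[0,0,0.7,0,85],[0,0,0.5,0,85],[0,0,0.3,0,85],[0,0,0.2,0,85],[0,0,0.06,0,85],[0,0,0,0,85]]}'
python3 -c "
from h import *
go((541.4,243.1,20.5),54)"
```

```text
time: 5.9
eef_pos: [542.5, 239.6, 23.8]
tool_rot: [180.0, -0.0, 53.9]
force: [-0.9, 0.4, -0.1]
opening: 0.995
gripper_force: 0.0
t 5.9 p [542.5 239.6  23.8] rot [ 1.7997e+02 -4.0000e-02  5.3940e+01] F [-0.9  0.4 -0.1] M [-0.01 -0.06 -0.04] op 0.995 gf 0.0
j7 [ -5.  39. -33. 104.  28.  45. -88.]
xyz units [ 0.044 -0.06   0.066] turn units -0.01
```

```bash
python3 -m pendant '{"motion":[[0.044,-0.06,0.06,0,85],[0,0,0,0,70],[0,0,0,0,45],[0,0,0,0,25],[0,0,0,0,20],[0,0,0,0,20],[0,0,0,0,20],[0,0,0,0,20]]}' 60
python3 -c "
from h import *
go((541.4,243.1,160),54)"
```

```text
time: 6.9
eef_pos: [541.4, 242.9, 20.6]
tool_rot: [180.0, -0.0, 53.9]
force: [0.5, -1.5, 5.2]
opening: 0.39
gripper_force: 61.0
t 6.9 p [541.4 242.9  20.6] rot [ 1.7997e+02 -2.0000e-02  5.3950e+01] F [ 0.5 -1.5  5.2] M [-0.28 -0.04  0.  ] op 0.39 gf 61.0
j7 [ -6.  39. -32. 104.  29.  45. -89.]
xyz units [ 3.000e-03 -2.000e-03 -2.789e+00] turn units -0.009
```

```bash
python3 -m pendant '{"motion":[[0,0,-0.2,0,20],[0,0,-0.4,0,20],[0,0,-0.6,0,20],[0,0,-0.7,0,20],[0,0,-0.6,0,20],[0,0,-0.4,0,20],[0,0,-0.2,0,20],[0,0,0,0,20]]}'
python3 -m pendant '{"motion":[[-0.2,0.15,0,0,20],[-0.5,0.38,0,0,20],[-0.7,0.53,0,0,20],[-0.7,0.53,0,0,20],[-0.7,0.53,0,0,20],[-0.7,0.53,0,0,20],[-0.7,0.53,0,0,20],[-0.7,0.53,0,0,20]]}'
python3 -m pendant '{"motion":[[-0.7,0.53,0,0,20],[-0.7,0.53,0,0,20],[-0.55,0.42,0,0,20],[-0.3,0.23,0,0,20],[0,0,0,0,20],[0,0,0,0,20]]}'
python3 -c "
from h import *
go((551,-207.5,175),139)"
```

```text
time: 7.9
eef_pos: [541.1, 242.9, 175.5]
tool_rot: [180.0, -0.0, 53.9]
force: [0.9, -0.3, -3.0]
opening: 0.387
gripper_force: 60.1
time: 8.9
eef_pos: [545.8, -66.7, 174.2]
tool_rot: [-179.9, 0.1, 53.9]
force: [1.0, -0.0, -3.0]
opening: 0.391
gripper_force: 60.1
time: 9.65
eef_pos: [549.9, -203.5, 175.1]
tool_rot: [-179.9, -0.0, 54.1]
force: [-0.1, 0.9, -2.8]
opening: 0.388
gripper_force: 60.1
t 9.65 p [ 549.9 -203.5  175.1] rot [-1.7995e+02 -5.0000e-02  5.4070e+01] F [-0.1  0.9 -2.8] M [ 0.03 -0.02  0.02] op 0.388 gf 60.1
j7 [ 41.  27. -34.  99.  17.  59. -35.]
xyz units [-0.051  0.065  0.002] turn units -14.155
```

```bash
python3 -m pendant '{"motion":[[0,0,0,-0.6,20],[0,0,0,-1,20],[0,0,0,-1,20],[0,0,0,-1,20],[0,0,0,-1,20],[0,0,0,-1,20],[0,0,0,-1,20],[0,0,0,-1,20]]}'
python3 -m pendant '{"motion":[[0,0,0,-1,20],[0,0,0,-1,20],[0,0,0,-1,20],[0,0,0,-1,20],[0,0,0,-1,20],[0,0,0,-1,20],[0,0,0,-0.55,20],[0,0,0,0,20]]}'
cat > wells.py <<'E'
from h import *
from scipy.optimize import least_squares
def wells(n,C,z,s=None):
    s=s or r.snapshot(n);N=400;h=75
    R=rect(s,C,z,h,N);g=cv2.GaussianBlur(cv2.cvtColor(R,cv2.COLOR_RGB2GRAY),(5,5),0)
    best=None
    for T in(50,60,75,90):
        k,_,st,ce=cv2.connectedComponentsWithStats((g<T).astype(np.uint8))
        P=np.array([[C[0]+h-(c[1]+.5)*2*h/N,C[1]+h-(c[0]+.5)*2*h/N] for c,a in zip(ce[1:],st[1:]) if 250<a[4]<1300])
        if len(P)<3: continue
        f=lambda q:np.hypot(P[:,0]-q[0],P[:,1]-q[1])-41
        q=least_squares(f,[*C],loss="soft_l1",f_scale=1).x;ok=abs(f(q))<1.5
        if best is None or ok.sum()>best[0]:
            a=np.degrees(np.arctan2(P[:,1]-q[1],P[:,0]-q[0]))[ok]
            m=np.degrees(np.angle(np.exp(1j*np.radians(a*10)).mean()))/10
            best=(ok.sum(),q.round(1),"well phase mod36",round(m%36,1))
    print(n,best);return s,R
E
python3 - <<'E'
from wells import *
go((551,-207.5,175),139)
p=r.get_state()["eef_pos"]
I=[]
for n in("scene","top"):
    s,R=wells(n,p[:2],p[2]-20.6+16); I.append(R)
cv2.imwrite("pics/hand.png",np.hstack(I)[:,:,::-1])
E
```

```text
time: 10.65
eef_pos: [550.1, -203.3, 175.5]
tool_rot: [180.0, -0.0, 99.9]
force: [0.5, 0.4, -3.9]
opening: 0.391
gripper_force: 60.2
time: 11.65
eef_pos: [550.0, -203.8, 175.5]
tool_rot: [180.0, -0.0, 139.0]
force: [-0.1, -0.2, -2.1]
opening: 0.387
gripper_force: 60.2
t 11.65 p [ 550.  -203.8  175.5] rot [ 1.7997e+02 -1.0000e-02  1.3897e+02] F [-0.1 -0.2 -2.1] M [0.02 0.   0.02] op 0.387 gf 60.2
j7 [ 53.  33. -53.  98.  29.  64.  40.]
xyz units [-0.063 -0.043  0.009] turn units -0.006
scene (np.int64(6), array([ 548.7, -203.6]), 'well phase mod36', np.float64(12.8))
top (np.int64(3), array([ 550.1, -204. ]), 'well phase mod36', np.float64(12.6))
```

View pics/hand.png

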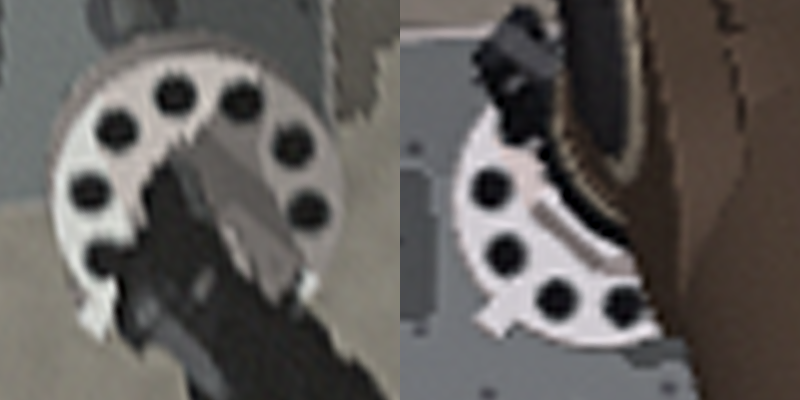

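```bash
python3 -c "
from h import *
go((551.5,-207.4,112),139)"; python3 -m pendant '{"motion":[[-0.072,-0.035,0,0,20],[0,0,0.3,0,20],[0,0,0.4,0,20],[0,0,0.2,0,20],[0,0,0.08,0,20],[0,0,0,0,20],[0,0,0,0,20]]}'
python3 -c "
from h import *
go((551.5,-207.4,98),139)"
```

```text
t 11.75 p [ 550.  -204.4  175.4] rot [179.99   0.   138.87] F [ 0.3 -0.3 -2.3] M [0.02 0.01 0.01] op 0.39 gf 60.2
j7 [ 53.  33. -53.  98.  29.  64.  40.]
xyz units [-0.062 -0.025  1.269] turn units -0.022
time: 12.62
eef_pos: [551.7, -209.3, 126.8]
tool_rot: [180.0, 0.0, 138.9]
force: [-0.3, 0.3, -2.8]
opening: 0.391
gripper_force: 60.1
t 12.625 p [ 551.7 -209.3  126.8] rot [1.7998e+02 5.0000e-02 1.3885e+02] F [-0.3  0.3 -2.8] M [0.04 0.03 0.01] op 0.391 gf 60.1
j7 [ 52.  36. -51. 100.  32.  59.  38.]
xyz units [0.028 0.025 0.576] turn units -0.025
```

```bash
python3 -m pendant '{"motion":[[0.028,0.025,0,0,20],[0,0,0,0,20]]}'
python3 -c "
from h import *
for i in range(3):
  go((551.5,-207.4,112),139); r.snapshot('scene')"
```

```text
time: 12.88
eef_pos: [551.3, -207.2, 126.6]
tool_rot: [180.0, 0.0, 138.9]
force: [0.8, -0.4, -2.1]
opening: 0.389
gripper_force: 60.1
t 12.875 p [ 551.3 -207.2  126.6] rot [1.7999e+02 3.0000e-02 1.3887e+02] F [ 0.8 -0.4 -2.1] M [ 0.01 -0.   -0.01] op 0.389 gf 60.1
j7 [ 52.  36. -51. 100.  32.  59.  38.]
xyz units [-0.007 -0.     0.292] turn units -0.022
t 12.925 p [ 551.2 -207.3  126.5] rot [1.8000e+02 2.0000e-02 1.3886e+02] F [-0.8 -0.5 -1.7] M [-0.03 -0.   -0.01] op 0.389 gf 60.1
j7 [ 52.  36. -51. 100.  32.  59.  38.]
xyz units [-0.006  0.002  0.291] turn units -0.023
t 12.975 p [ 551.2 -207.4  126.5] rot [-1.8000e+02  2.0000e-02  1.3886e+02] F [ 0.1  0.5 -3. ] M [-0.03  0.    0.03] op 0.389 gf 60.1
j7 [ 52.  36. -51. 100.  32.  59.  38.]
xyz units [-0.005  0.004  0.29 ] turn units -0.024
```

```bash
python3 -m pendant '{"motion":[[0,0,0.1,0,20],[0,0,0.08,0,20],[0,0,0.06,0,20],[0,0,0.06,0,20],[0,0,0,0,20]]}'
python3 -c "
from h import *
go((551.5,-207.4,97),139)"
```

```text
time: 13.65
eef_pos: [551.0, -207.3, 111.0]
tool_rot: [-180.0, -0.0, 138.9]
force: [-0.5, -0.8, -2.7]
opening: 0.392
gripper_force: 60.1
t 13.65 p [ 551.  -207.3  111. ] rot [-1.7999e+02 -2.0000e-02  1.3886e+02] F [-0.5 -0.8 -2.7] M [ 0.03  0.02 -0.  ] op 0.392 gf 60.1
j7 [ 51.  37. -50. 101.  33.  58.  37.]
xyz units [-0.009  0.005  0.28 ] turn units -0.024
```

Underside is now below the shaft top with no contact force, so the shaft is in the bore. Continuing to the D lip.

```bash
python3 -m pendant '{"motion":[[-0.009,0.005,0.1,0,20],[0,0,0.1,0,20],[0,0,0.06,0,20],[0,0,0.04,0,20],[0,0,0.03,0,20],[0,0,0.03,0,20],[0,0,0,0,20]]}'
python3 -c "
from h import *
go((551.5,-207.4,80.6),139)"
```

```text
time: 14.52
eef_pos: [551.6, -207.5, 93.2]
tool_rot: [-180.0, -0.0, 138.9]
force: [-0.1, -0.3, -2.4]
opening: 0.387
gripper_force: 60.1
t 14.525 p [ 551.6 -207.5   93.2] rot [-180.     -0.    138.85] F [-0.1 -0.3 -2.4] M [ 0.05 -0.01 -0.  ] op 0.387 gf 60.1
j7 [ 50.  38. -49. 102.  34.  56.  36.]
xyz units [0.003 0.    0.253] turn units -0.025
```

```bash
python3 -m pendant '{"motion":[[0,0,0.03,0,20],[0,0,0.03,0,20],[0,0,0.03,0,20],[0,0,0,0,20]]}'
python3 -c "
from h import *
go((551.5,-207.4,80.6),139)"
```

```text
time: 15.02
eef_pos: [551.5, -207.5, 88.6]
tool_rot: [-180.0, -0.0, 138.9]
force: [0.1, 0.2, -2.5]
opening: 0.389
gripper_force: 60.1
t 15.025 p [ 551.5 -207.5   88.6] rot [-1.7999e+02 -1.0000e-02  1.3885e+02] F [ 0.1  0.2 -2.5] M [0.   0.   0.05] op 0.389 gf 60.1
j7 [ 50.  38. -49. 102.  34.  56.  36.]
xyz units [0.002 0.001 0.16 ] turn units -0.025
```

Already 6 mm past the lip with no force, so the flats match. Going home.

```bash
python3 -m pendant '{"motion":[[0,0,0.04,0,20],[0,0,0.04,0,20],[0,0,0.03,0,20],[0,0,0.03,0,20],[0,0,0.02,0,20],[0,0,0,0,20],[0,0,0,0,20],[0,0,0,0,20]]}'
python3 -c "
from h import *
go((551.5,-207.4,80.6),139)"
```

```text
time: 16.02
eef_pos: [551.6, -207.5, 80.8]
tool_rot: [-180.0, -0.0, 138.9]
force: [-0.9, 0.3, -2.9]
opening: 0.39
gripper_force: 60.1
t 16.025 p [ 551.6 -207.5   80.8] rot [-180.     -0.    138.85] F [-0.9  0.3 -2.9] M [0.04 0.07 0.03] op 0.39 gf 60.1
j7 [ 50.  39. -48. 102.  35.  55.  36.]
xyz units [ 0.003 -0.     0.003] turn units -0.025
```

```bash
python3 -m pendant '{"motion":[[0,0,0.01,0,20],[0,0,0.01,0,20],[0,0,0,0,20],[0,0,0,0,20]]}'
python3 -c "
from h import *
go((551.5,-207.4,80.6),92.3)"
```

```text
time: 16.52
eef_pos: [551.6, -207.5, 80.6]
tool_rot: [-180.0, 0.0, 138.8]
force: [-4.7, 1.4, 5.6]
opening: 0.391
gripper_force: 61.3
t 16.525 p [ 551.6 -207.5   80.6] rot [-1.7998e+02  3.0000e-02  1.3885e+02] F [-4.7  1.4  5.6] M [ 0.29  0.69 -0.04] op 0.391 gf 61.3
j7 [ 50.  39. -48. 102.  35.  55.  36.]
xyz units [ 0.003 -0.    -0.   ] turn units 7.758
```

```bash
python3 -m pendant '{"motion":[[0,0,-0.01,0.4,20],[0,0,0,0.8,20],[0,0,0,0.9,20],[0,0,0,0.9,20],[0,0,0,0.9,20],[0,0,0,0.9,20],[0,0,0,0.9,20],[0,0,0,0.9,20]]}' 80
python3 -m pendant '{"motion":[[0,0,0,0.5,20],[0,0,0,0.3,20],[0,0,0,0,20]]}'
python3 -c "
from h import *
go((551.5,-207.4,80.6),92.3)"
```

```text
time: 17.52
eef_pos: [551.2, -206.7, 80.6]
tool_rot: [-180.0, -0.0, 99.1]
force: [-5.3, 2.6, 4.4]
opening: 0.385
gripper_force: 79.5
time: 17.9
eef_pos: [551.3, -206.7, 80.6]
tool_rot: [-180.0, -0.0, 94.4]
force: [-4.9, 2.9, 3.9]
opening: 0.381
gripper_force: 79.7
t 17.9 p [ 551.3 -206.7   80.6] rot [-179.96   -0.     94.44] F [-4.9  2.9  3.9] M [0.53 0.64 0.14] op 0.381 gf 79.7
j7 [ 43.  35. -38. 103.  27.  51.  -3.]
xyz units [-0.014  0.003  0.001] turn units 0.356
```

```bash
python3 -m pendant '{"motion":[[0,0,0,0.3,20],[0,0,0,0.1,20],[0,0,0,0,20]]}' >/dev/null
python3 -c "
from h import *
go((551.5,-207.4,80.6),92.3)"
python3 -m pendant '{"motion":[[0,0,0,0.2,20],[0,0,0,0,20]]}' >/dev/null
python3 - <<'E'
from wells import *
go((551.5,-207.4,80.6),92.3)
I=[]
for n in("scene","top"):
    s,R=wells(n,(551,-207),76); I.append(rect(s,(551,-180),76,110,400))
cv2.imwrite("pics/turn.png",np.hstack(I)[:,:,::-1])
E
```

```text
t 18.275 p [ 551.3 -206.7   80.6] rot [-1.7996e+02 -1.0000e-02  9.2060e+01] F [-5.4  2.4  5.2] M [0.55 0.7  0.38] op 0.387 gf 79.7
j7 [ 43.  35. -38. 103.  27.  51.  -5.]
xyz units [-0.014  0.004  0.   ] turn units -0.04
t 18.525 p [ 551.3 -206.7   80.6] rot [-1.7996e+02 -1.0000e-02  9.0850e+01] F [-5.4  2.6  4.5] M [0.51 0.67 0.27] op 0.387 gf 79.7
j7 [ 43.  35. -37. 103.  26.  51.  -6.]
xyz units [-0.013  0.004  0.001] turn units -0.242
scene (np.int64(6), array([ 550.3, -206.2]), 'well phase mod36', np.float64(0.5))
top (np.int64(3), array([ 552.8, -206.5]), 'well phase mod36', np.float64(1.5))
```

View pics/turn.png

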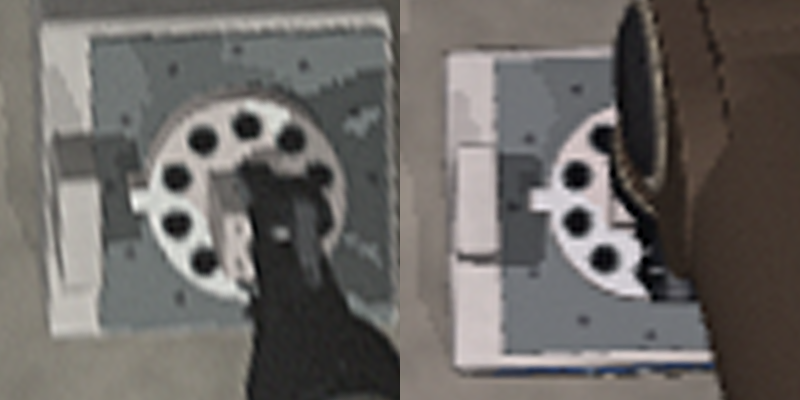

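Tab faces the window. Next I'll feel for the stop, within the play.

```bash
for i in 1; do python3 -m pendant '{"motion":[[0,0,0,0.15,20],[0,0,0,0.15,20],[0,0,0,0,20]]}' >/dev/null; done
python3 -c "
from h import *
go((551.5,-207.4,80.6),92.3)"
python3 -m pendant '{"motion":[[0,0,0,0.15,20],[0,0,0,0.1,20],[0,0,0,0,20]]}' >/dev/null
python3 -c "
from h import *
go((551.5,-207.4,80.6),92.3)"
```

```text
t 19.0 p [ 551.3 -206.7   80.6] rot [-1.7996e+02 -1.0000e-02  8.9060e+01] F [-4.8  3.2  4.5] M [0.49 0.72 0.34] op 0.384 gf 79.7
j7 [ 42.  35. -37. 103.  26.  51.  -7.]
xyz units [-0.014  0.004  0.001] turn units -0.54
t 19.375 p [ 551.3 -206.7   80.6] rot [-179.96   -0.     87.56] F [-4.4  2.5  4.3] M [0.46 0.67 0.31] op 0.384 gf 79.7
j7 [ 42.  35. -36. 103.  26.  51.  -8.]
xyz units [-0.013  0.004  0.   ] turn units -0.79
```

```bash
python3 -m pendant '{"motion":[[0,0,0,0.1,20],[0,0,0,0.1,20],[0,0,0,0,20]]}' >/dev/null
python3 -c "
from h import *
go((551.5,-207.4,80.6),92.3)"
```

```text
t 19.75 p [ 551.3 -206.7   80.6] rot [-179.97   -0.     86.37] F [-5.3  2.6  4.3] M [0.48 0.66 0.38] op 0.386 gf 79.7
j7 [ 42.  35. -36. 103.  26.  51.  -9.]
xyz units [-0.013  0.004  0.001] turn units -0.989
```

```bash
python3 -m pendant '{"motion":[[0,0,0,0.1,20],[0,0,0,0.05,20],[0,0,0,0,20]]}' >/dev/null
python3 - <<'E'
from wells import *
go((551.5,-207.4,80.6),92.3)
for n in("scene","top"): wells(n,(551,-207),76)
E
```

```text
t 20.125 p [ 551.3 -206.7   80.6] rot [-179.96   -0.     85.47] F [-5.1  1.7  5. ] M [0.5  0.69 0.37] op 0.386 gf 79.7
j7 [ 42.  35. -36. 103.  25.  51. -10.]
xyz units [-0.014  0.004  0.001] turn units -1.138
scene (np.int64(6), array([ 550.4, -206.3]), 'well phase mod36', np.float64(31.2))
top (np.int64(3), array([ 553. , -206.5]), 'well phase mod36', np.float64(32.5))
```

```bash
python3 -m pendant '{"motion":[[0,0,0,0.1,20],[0,0,0,0.1,20],[0,0,0,0,20]]}' >/dev/null
python3 -c "
from h import *
go((551.5,-207.4,80.6),92.3)"
python3 -m pendant '{"motion":[[0,0,0,0.1,20],[0,0,0,0.05,20],[0,0,0,0,20]]}' >/dev/null
python3 -c "
from h import *
go((551.5,-207.4,80.6),92.3)"
```

```text
t 20.6 p [ 551.3 -206.7   80.6] rot [-179.96   -0.     84.26] F [-5.   2.1  4.4] M [0.49 0.7  0.31] op 0.388 gf 79.7
j7 [ 42.  34. -36. 103.  25.  51. -11.]
xyz units [-0.013  0.004  0.   ] turn units -1.339
t 20.975 p [ 551.3 -206.7   80.6] rot [-179.96    0.     83.38] F [-4.7  2.3  4.2] M [0.43 0.62 0.38] op 0.385 gf 79.7
j7 [ 42.  34. -35. 103.  25.  51. -12.]
xyz units [-0.014  0.005  0.   ] turn units -1.487
```

Past this point I'd be using up the tolerance. The shaft is within its play of the stop, so I'll back the carousel off inside the play, which leaves the shaft where it is, and release.

```bash
python3 -m pendant '{"motion":[[0,0,0,-0.3,20],[0,0,0,-0.4,20],[0,0,0,-0.3,20],[0,0,0,0,20]]}' >/dev/null
python3 -c "
from h import *
go((551.5,-207.4,80.6),92.3)"
python3 -m pendant '{"motion":[[0,0,0,0,32],[0,0,0,0,45],[0,0,0,0,65],[0,0,0,0,85],[0,0,0,0,85],[0,0,0,0,85],[0,0,0,0,85]]}' 20
python3 -m pendant '{"motion":[[0,0,-0.2,0,85],[0,0,-0.6,0,85],[0,0,-1,0,85],[0,0,-1,0,85],[0,0,-1,0,85],[0,0,-0.5,0,85],[0,0,0,0,85]]}'
```

```text
t 21.475 p [ 551.7 -207.    80.6] rot [ 1.7999e+02 -2.0000e-02  8.9420e+01] F [-4.2  3.1  5.8] M [0.58 0.78 0.16] op 0.386 gf 79.9
j7 [ 43.  35. -37. 103.  26.  51.  -7.]
xyz units [-0.008 -0.005  0.   ] turn units -0.48
time: 22.35
eef_pos: [551.7, -207.5, 80.3]
tool_rot: [180.0, 0.0, 89.4]
force: [-0.1, 0.2, 0.5]
opening: 0.998
gripper_force: 0.0
time: 23.22
eef_pos: [552.7, -207.4, 298.3]
tool_rot: [179.7, 0.1, 89.4]
force: [0.4, 0.5, -0.5]
opening: 0.995
gripper_force: 0.0
```

Move the arm toward the base (tool x is roughly world +y, tool y roughly world +x) to clear the view, then check.

```bash
python3 -m pendant '{"motion":[[-0.5,0,0,0,85],[-1,0,0,0,85],[-1,0,0,0,85],[-1,0,0,0,85],[-1,0,0,0,85],[-0.5,0,0,0,85],[0,0,0,0,85],[0,0,0,0,85]]}'
python3 - <<'E'
from wells import *
I=[]
for n in("scene","top"):
    s,_=wells(n,(551,-207),76); I.append(rect(s,(551,-180),76,110,400))
cv2.imwrite("pics/end.png",np.hstack(I)[:,:,::-1])
E
```

```text
time: 24.22
eef_pos: [549.1, -456.0, 294.6]
tool_rot: [-180.0, -0.1, 89.4]
force: [-0.4, 0.5, 0.8]
opening: 0.992
gripper_force: 0.0
scene (np.int64(8), array([ 550.6, -206.6]), 'well phase mod36', np.float64(35.3))
top (np.int64(10), array([ 552.1, -206.5]), 'well phase mod36', np.float64(35.1))
```

View pics/end.png

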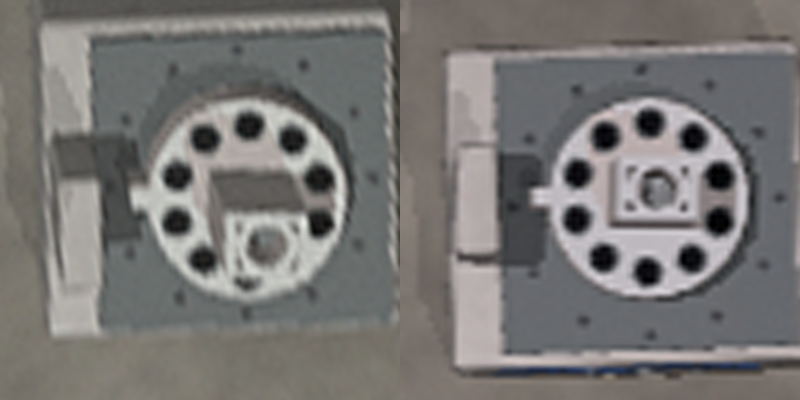

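The carousel sits flat at the shaft position. Its tab, at (540,196) in the right view, points at the reader at about 89.2°, roughly 2.5° from centre, and the shaft tip shows in the bore. The arm is clear, so I'm handing in.

```bash
python3 -c "
from station import r
print(r.sign_off())"
```

```text
the job is handed in; nothing more can be done
None
```

The job is handed in: the carousel is fully home on the shaft and released, with its tab about 2.5° off the reader window's centre line; I never clearly felt the clockwise stop (turned about 8° past the line, then backed off 6°).

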